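# Stack a test cell in its guarded assembly fixture

## Task

Assemble the test cell in the pinned fixture: swing its hinged guard up and over past its balance point so that it stands open by itself with nothing touching it, then stack the parts squarely and flat between the locating pins, first the plain thick base block, then every spacer frame that is on the bench, then the cover with its round boss upwards. Finally swing the guard back over and fully down over the finished stack, and leave the other things on the bench alone.

Things in the scene. Friction and masses are not known exactly. Their poses are not given: they have to be found in the camera images.
- guard (a joint): Hinge angle of the guard in rad: 0 fully down and level over the nest (closed), 1.57 upright, 2.05 leaning back on its stop (open). It balances at about 1.57 (upright): below that it falls shut by itself, above it falls open; only a light damper slows it (2 to 3 rad/s). Grey frame 84 mm wide, 108 mm long, 6 mm thick, clear window, 0.18 kg.
- guard_hinge (a point): Middle of the guard's hinge line, 90 mm above the bench, 68 mm behind the nest's centre, fixed to the fixture (150 x 100 mm plate, 12 mm thick). Axes are the fixture's: x from nest towards hinge, y along the hinge line (the guard turns about +y), z up. Two hinge posts 8 mm thick stand at y = -49 and +49 mm, 94 mm high.
- guard_knob (a point): Centre of the guard's knob: black barrel, 14 mm diameter, 20 mm long along the hinge line (y), 140 mm from the hinge line, 31 mm beyond the guard frame's edge. Closed, it points to the robot, 72 mm before the nest's centre, 90 mm above the bench. Axes turn with the guard: -x runs from hinge to knob. Pinched across its flat ends (along y) it can turn between the pads as the guard swings.
- nest (a point): Centre of the nest's floor, 12 mm above the bench. x towards the hinge (the parts' 60 mm way), y along the hinge line, z up. Eight 8 mm steel pins, 60 mm high (top 7 mm conical), enclose a 64 (x) x 50 (y) mm pocket: centres at x +-24, y +-29 mm and x +-36, y +-14 mm. Between the two pins of a long side 40 mm are free for a finger. The closed guard's underside is 75 mm above this floor.
- base_block: Plain thick base block of aluminium, 60 (x) x 46 (y) x 14 (z) mm, no boss, a small dark port at each short end. Lies flat on the bench. Origin at the centre of its underside, z up, x along the 60 mm side.
- cover: Cover plate of aluminium, 60 (x) x 46 (y) x 10 (z) mm with a round steel boss (24 mm diameter, 6 mm high) in the middle of its top and four small screw heads at the corners. Lies flat on the bench, boss up. Origin at the centre of its underside, z up, x along the 60 mm side.
- spacer_1: Open rectangular spacer frame of plain grey plastic, 60 (x) x 46 (y) x 9 (z) mm with a 36 x 26 mm window in the middle; two to four such frames lie on the bench, all alike. Origin at the centre of its underside, z up, x along the 60 mm side. Absent in some runs.
- spacer_2: Open rectangular spacer frame of plain grey plastic, 60 (x) x 46 (y) x 9 (z) mm with a 36 x 26 mm window in the middle; two to four such frames lie on the bench, all alike. Origin at the centre of its underside, z up, x along the 60 mm side. Absent in some runs.
- spacer_3: Open rectangular spacer frame of plain grey plastic, 60 (x) x 46 (y) x 9 (z) mm with a 36 x 26 mm window in the middle; two to four such frames lie on the bench, all alike. Origin at the centre of its underside, z up, x along the 60 mm side. Absent in some runs.
- spacer_4: Open rectangular spacer frame of plain grey plastic, 60 (x) x 46 (y) x 9 (z) mm with a 36 x 26 mm window in the middle; two to four such frames lie on the bench, all alike. Origin at the centre of its underside, z up, x along the 60 mm side. Absent in some runs.
- roll: Bystander: roll of label tape, 61 mm diameter, 19 mm high, origin at the centre of its underside.
- tweezers: Bystander: steel forceps, 13 x 122 x 8 mm, lying, origin at the centre of the underside.
- calc: Bystander: pocket calculator, 112 x 66 x 14 mm, origin at the centre of the underside.
- pen: Bystander: blue pen, 13 x 152 x 14 mm, lying, origin at the centre of the underside.
- clock: Bystander: small white timer standing on the bench, 20 x 62 x 60 mm, origin at the centre of the underside.
Things that resemble listed ones, but are neither listed nor needed, are in the scene too. What is shaped like the spacer_4 but pink or purple is not meant.

How it is judged:
By the outcome, as a careful person would: the job done as asked, in the order asked, and still so for the second after the job is handed in, with the robot touching nothing.
Of spacer_1, spacer_2, spacer_3, spacer_4 only 2 to 4 are there at a start; the rules pass over those that are not, and their reading is None.
At some moment in a run one of base_block, cover, spacer_1, spacer_2, spacer_3, spacer_4 may be knocked a few centimetres aside while the robot is not near it.
Once in a run the grip may slacken for a moment while it holds something.
It also fails if it takes over 210 s, if anything falls off the work surface, if the arm or the gripper's body presses on something with over 40 N, if the wrist force passes 120 N, or if a joint passes its speed limit or range.

## Robot

A 7-joint arm with a two-finger parallel gripper is mounted at the origin on a cart in front of the work surface, level with it; the furniture and walls round the work are solid. World frame = base frame: x ahead of the robot, y to its left, z up, the work surface at z = 0. Lengths are in m, angles in rad, forces in N, time in s.
With the tool pointing down it reaches from about 0.375 to 0.925 m from the base axis. Payload 3.1 kg.
Tool frame: the origin (TCP) lies on the centre line of the jaws, within the pads' length; the fingertips stand 11 mm ahead of it and the grasp point (between the pads) lies 8 mm behind it; z points along the fingers, y is the line along which they close (so a half turn about z gives the same grasp; the last joint's range is limited). The gripper opens to 85 mm and grips with 20 to 120 N. Pads are 22 mm wide; open, the fingers measure 114 mm over their backs; the gripper's body (76 mm by 85 mm) begins 54 mm behind the grasp point. The pads swing forward as they close: fully open they stand 13 mm farther back than shut.
Start: joints at [-1.403, 0.383, 0.044, 1.598, -0.018, 1.161, -0.05], TCP at [0.171, 0.627, 0.242] pointing down, gripper open.
Joint ranges: [-2.61, 2.61], [-0.41, 2.15], [-1.48, 1.57], [0, 2.5], [-1.57, 4.71], [0.05, 1.97], [-2.85, 2.85]. Speed limits (rad/s): [2.79, 2.79, 3.14, 3.14, 3.14, 3.14, 3.14].

## Interface

Orientations are given as a unit quaternion [x, y, z, w].
In Python, from rig import robot, optics, order gives the robot as it stands.
- The arm moves only by the tool move_arm, never from a script. Its argument "motion" is a list that holds one entry, the list of rows, each a list of 4 numbers: the shift along the world's x, y, z in cm, then the turn about the world's z in rad. A call has 1 to 12 rows; each row shifts and turns the commanded pose from where the row before left it; what a row does not reach is not made up. A row lasts 1/12 s, in which the tool goes at most 41.7 mm and 7.16 degrees, less where a joint would pass 70% of its speed; a pose out of reach is approached as far as the arm can. A call is refused whole if a number of a shift passes 4.17 or a number of a turn 0.125, either way. A call with a gripper value outside its range is refused whole. "hand" is the gripper command: -1 is fully open, 1 is shut, values between are in proportion, set as the call begins (left out, the last holds). The fingers move at their own pace and stop on an object; "newtons" is the grip in N (left out, the last holds). Time passes only in rows, so rows that do not move let the fingers close. It gives the time, the measured TCP pose, the force, the opening and the grip force at its end, in the units of the state.
- robot.read_state(): the state, without advancing time (a new reading comes with each control period).
- optics.read_camera(name): name is "side" or "top" or "wrist"; returns a dict with "image" (400x640x3 uint8, blue, green, red), "depth" (400x640 float32, m along the optical axis (not along the pixel's ray), 0 where there is no reading), "fx", "fy", "cx", "cy" (pixels), "T" (4x4, takes a point from camera to world coordinates); the wrist camera has in their place "tool_from_camera" (4x4, takes a point from camera to tool coordinates, whose origin is the TCP and whose axes are the flange's). Camera axes: x right, y down, z forward; pixel columns grow to the right and rows downward; lengths in m; the calibration is good to about 2 mm. A picture is of the moment at which its call begins: read the wrist's pose just before it.
- order.sign_off(): hands the job in; it is judged then, once.
The state is a dict: "time_s": time; "joint_positions": joint angles; "joint_velocities": joint speeds; "effort": joint torques, N m; "ee_pos": TCP position; "orientation": TCP orientation; "ft_force": force on the tool from outside, world axes, zero at the start; "torque": the same for the moment, N m; "opening": opening from 0.0 (shut) to 1.0 (fully open); "grasp_force": force on a finger pad.
Only numpy, scipy, OpenCV 4.12 (cv2) and the standard library are available. Lean on these libraries where they do the work, as an engineer would, in place of code of your own. Each camera call takes 0.05 s, during which the arm holds its last target. There are 200 camera calls.

## Working session

There is one attempt and no reset: what is moved stays moved. The work goes in short steps, Python scripts to look and compute and a tool call to move; the robot and the scene stay as the last step left them, time stands still between calls to the robot, and variables do not carry over. Pictures are saved under pics/ and viewed, at most 14 in all, crops included, and the job is handed in when it is done.

Besides the shell and the picture viewer there is one more tool, called as name(argument=value, ...) on one line, values as JSON. move_arm: Moves the arm, as the interface text tells. Its arguments: {"type":"object","properties":{"motion":{"type":"array","items":{"type":"array","items":{"type":"array","items":{"type":"number"}}}},"hand":{"type":"number"},"newtons":{"type":"number"}},"required":["motion"]}

```bash
mkdir -p pics; ls
cat > h.py <<'E'
import numpy as np, cv2
from rig import robot, optics, order
def shot(n,f):
    s=robot.read_state(); c=optics.read_camera(n); cv2.imwrite('pics/'+f+'.png',c['image']); np.savez('pics/'+f+'.npz',p=s['ee_pos'],q=s['orientation'],**{k:v for k,v in c.items()}); return c,s
E
python3 - <<'E'
from h import *
for n in ('top','side','wrist'):
    c,s=shot(n,n+'0'); print(n,c['fx'],c['fy'],c['cx'],c['cy'],np.round(c.get('T',c.get('tool_from_camera')),4).tolist())
print(s)
E
```

```text
pics
top 440.64452948306354 440.64452948306354 326.8288862446791 200.34467173610562 [[-0.0034, -0.9869, 0.1611, 0.3294], [-0.9999, 0.0018, -0.01, 0.003], [0.0096, -0.1611, -0.9869, 1.2676], [0.0, 0.0, 0.0, 1.0]]
side 369.23927812561533 369.23927812561533 312.4452790335031 196.9058082194422 [[0.8159, -0.3612, 0.4515, 0.0099], [-0.5782, -0.5093, 0.6374, -0.7143], [-0.0003, -0.7811, -0.6244, 0.7708], [0.0, 0.0, 0.0, 1.0]]
wrist 306.6241191595618 306.6241191595618 325.50249617278564 199.2974507698476 [[-0.0, -0.9461, -0.3239, 0.0826], [1.0, -0.0001, 0.0002, 0.0001], [-0.0002, -0.3239, 0.9461, -0.1315], [0.0, 0.0, 0.0, 1.0]]
{'time_s': 0.1, 'joint_positions': array([-1.40277141,  0.38379527,  0.04386762,  1.59941448, -0.01792776,
        1.16120994, -0.04988104]), 'joint_velocities': array([ 0.00121882, -0.00093074,  0.00079454, -0.00389803,  0.00092606,
        0.00084693, -0.00105062]), 'effort': array([ 2.30731093e-03, -4.34731078e+01,  1.02903273e+00, -2.50456470e+01,
        1.08584666e-02,  5.55568040e-03, -1.12441154e-05]), 'ee_pos': array([0.17055086, 0.62636413, 0.24098722]), 'orientation': array([ 1.32492119e-01,  9.91183312e-01, -1.21258815e-03, -1.03861302e-04]), 'ft_force': array([-0.33016282,  0.23675645,  0.43108382]), 'torque': array([ 0.01999718, -0.05350614, -0.02232764]), 'grasp_force': 0.0, 'opening': 1.0000925329196213}
```

View pics/top0.png

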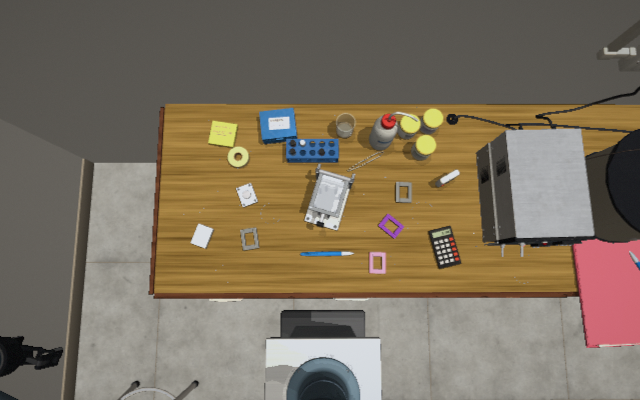

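View pics/side0.png

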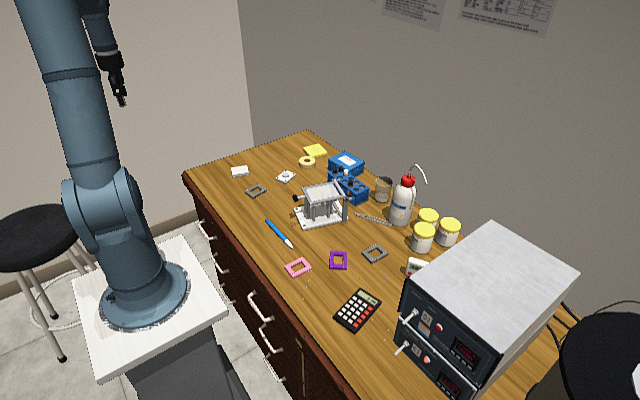

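The top view shows the base block at (202,236), the cover at (246,195), grey spacers at (250,239) and (404,192), and the fixture at (329,200) with its knob toward the robot. The pink and purple frames are decoys. The side view shows the same two grey frames.

```bash
cat >> h.py <<'E'
def pts(d):  # world points per pixel from depth
    K=d['depth']; v,u=np.mgrid[:400,:640]
    P=np.stack([(u-d['cx'])/d['fx']*K,(v-d['cy'])/d['fy']*K,K],-1)
    T=camT(d); return P@T[:3,:3].T+T[:3,3]
def camT(d):
    if 'T' in d: return d['T']
    from scipy.spatial.transform import Rotation as R
    W=np.eye(4); W[:3,:3]=R.from_quat(d['q']).as_matrix(); W[:3,3]=d['p']; return W@d['tool_from_camera']
def ray(d,u,v,z):
    T=camT(d); r=T[:3,:3]@np.array([(u-d['cx'])/d['fx'],(v-d['cy'])/d['fy'],1]); return T[:3,3]+r*(z-T[2,3])/r[2]
E
python3 - <<'E'
from h import *
for n,spots in (('top',dict(base=(202,236),cover=(246,195),sA=(250,239),sB=(404,192))),('side',dict(base=(239,171),cover=(285,176),sA=(257,190),sB=(375,254)))):
    d=dict(np.load(f'pics/{n}0.npz')); P=pts(d); im=d['image'].astype(int)
    sat=im.max(2)-im.min(2)
    m=((sat<40)&(P[...,2]<0.05)&(im.max(2)>60)).astype(np.uint8)
    k,l,st,ce=cv2.connectedComponentsWithStats(m)
    for nm,(u,v) in spots.items():
        w=l[v-12:v+13,u-12:u+13]; ids,ct=np.unique(w[w>0],return_counts=True); i=ids[ct.argmax()]
        q=P[l==i]; zt=np.percentile(q[:,2],60)
        c,_=cv2.findContours((l==i).astype(np.uint8),0,1); c=max(c,key=len)
        g=np.array([ray(d,a,b,zt)[:2] for a,b in c[:,0]]).astype(np.float32)
        r=cv2.minAreaRect(g*1000)
        print(n,nm,st[i],np.round(ray(d,*ce[i],zt),4),np.round(np.percentile(q[:,2],[10,50,90]),4),np.round(r[0],1),np.round(r[1],1),round(r[2],1))
    if n=='top':
        for u,v in ((318,170),(352,176),(308,222),(335,227),(321,224),(329,200)): print(u,v,np.round(P[v,u],3))
        cv2.imwrite('pics/topcrop.png',cv2.resize(d['image'][150:250,180:420],None,fx=3.3,fy=3.3,interpolation=cv2.INTER_CUBIC))
E
```

```text
top base [190 224  24  25 371] [0.4329 0.3456 0.0149] [0.0101 0.0142 0.0174] [433.3 345.6] [48.9 60.8] 69.7
top cover [236 183  22  24 340] [0.5516 0.2221 0.0115] [0.0063 0.0105 0.0158] [552. 222.] [61.6 47.1] 21.1
top sA [240 227  19  24 237] [0.4249 0.2115 0.0094] [0.0047 0.0087 0.0123] [425.1 211.3] [60.6 46.7] 9.1
top sB [395 182  17  21 245] [ 0.5587 -0.2324  0.0093] [0.0039 0.0083 0.0123] [ 559.1 -231.4] [46.5 60.3] 88.0
318 170 [0.604 0.015 0.096]
352 176 [ 0.59  -0.078  0.085]
308 222 [0.472 0.044 0.013]
335 227 [ 0.457 -0.033  0.013]
321 224 [0.456 0.007 0.102]
329 200 [ 0.522 -0.015  0.092]
side base [231 165  18  13 172] [0.4292 0.3335 0.0137] [0.0043 0.0132 0.0156] [429.7 334. ] [66.5 59.6] 70.3
side cover [275 170  21  14 165] [0.5471 0.2113 0.0109] [0.0025 0.0102 0.0153] [547.9 212.8] [68.6 53.9] 20.2
side sA [245 184  22  15 133] [0.4231 0.2027 0.0091] [0.0026 0.0084 0.0109] [422.8 203. ] [65.  53.2] 9.6
side sB [361 243  27  21 227] [ 0.5577 -0.2399  0.0095] [0.0038 0.0089 0.0111] [ 557.3 -239.5] [50.7 64.2] 87.3
```

View pics/topcrop.png

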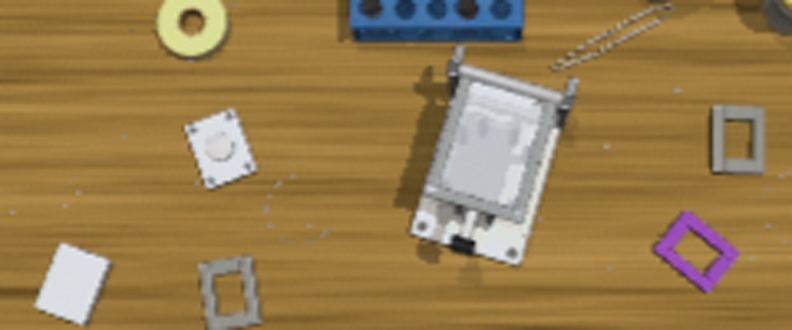

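The crop shows the fixture with its hinge posts at the top (far from the robot) and the knob at crop (462,243), giving a yaw of about -17°. Next I move above the knob for a closer look.

move_arm(motion=[[[1.8, -3.6, 0, 0], [1.8, -3.6, 0, 0], [1.8, -3.6, 0, 0], [1.8, -3.6, 0, 0], [1.8, -3.6, 0, 0], [1.8, -3.6, 0, 0], [1.8, -3.6, 0, 0], [1.8, -3.6, 0, 0], [1.4, -3.8, 0, 0], [1.4, -3.8, 0, 0], [1.4, -3.8, 0, 0], [1.4, -3.8, 0, 0]]], hand=-1)

```text
time_s: 1.15
ee_pos: [0.3708, 0.185, 0.2421]
orientation: [0.132, 0.991, 0.0, -0.0]
ft_force: [0.5, 0.7, 0.5]
opening: 0.996
grasp_force: 0.0
```

move_arm(motion=[[[1.4, -3.8, 0, 0], [1.4, -3.8, 0, 0], [1.4, -3.8, 0, 0], [1.2, -3.6, 0, 0], [0, 0, 0, 0], [0, 0, 0, 0], [0, 0, 0, 0], [0, 0, 0, 0]]])

```text
time_s: 1.82
ee_pos: [0.4241, 0.0386, 0.242]
orientation: [0.131, 0.991, -0.0, -0.0]
ft_force: [0.9, 0.1, -0.0]
opening: 1.001
grasp_force: 0.0
```

Run:
```python
from h import *
c,s=shot('wrist','w1'); print(s['ee_pos'],s['orientation'],s['time_s'])
```

```text
[0.42414551 0.03862661 0.24200006] [ 1.31160187e-01  9.91361117e-01 -4.71350185e-06 -3.74729945e-04] 1.8167
```

View pics/w1.png

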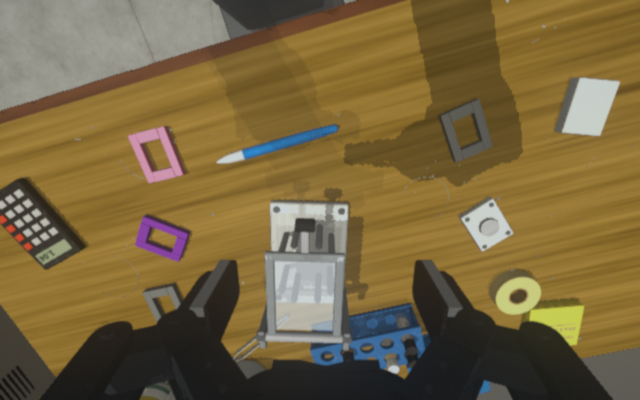

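The wrist view shows the knob at (305,225), the guard's front edge from (268,257) to (345,257), and the plate's front corners at (270,202) and (349,203).

Run:
```python
from h import *
d=dict(np.load('pics/w1.npz')); P=pts(d); im=d['image'].astype(int)
for u,v in ((305,225),(268,257),(345,257),(265,335),(349,345),(270,202),(349,203),(305,221)):
    print(u,v,'depth',np.round(P[v,u],3),'z90',np.round(ray(d,u,v,.093),3),'z12',np.round(ray(d,u,v,.012),3))
kn=(im.max(2)<50); kn[:212]=0;kn[234:]=0;kn[:,:290]=0;kn[:,320:]=0
print('knob pix',np.argwhere(kn).mean(0)[::-1],np.median(P[kn],0), np.ptp(np.argwhere(kn),axis=0))
L=(P[...,2]>.005)&(P[...,2]<.03)&(im.min(2)>120); L[:,:255]=0;L[:,362:]=0;L[:190]=0;L[250:]=0
c=np.argwhere(L)[:,::-1].astype(np.float32); g=np.array([ray(d,a,b,.012)[:2] for a,b in c]).astype(np.float32)
print('plate',cv2.minAreaRect(g*1000))
G=(P[...,2]>.082)&(P[...,2]<.1); G[:,:255]=0;G[:,362:]=0;G[:240]=0;G[360:]=0
c=np.argwhere(G)[:,::-1]; print('guard',len(c),cv2.minAreaRect((np.array([ray(d,a,b,.093)[:2] for a,b in c])*1000).astype(np.float32)))
```

```text
305 225 depth [0.456 0.009 0.096] z90 [0.458 0.009 0.093] z12 [ 0.491 -0.006  0.012]
268 257 depth [ 0.482 -0.039  0.093] z90 [ 0.482 -0.038  0.093] z12 [ 0.522 -0.067  0.012]
345 257 depth [0.549 0.032 0.011] z90 [0.503 0.038 0.093] z12 [0.549 0.032 0.012]
265 335 depth [ 0.576 -0.073  0.094] z90 [ 0.577 -0.074  0.093] z12 [ 0.644 -0.112  0.012]
349 345 depth [0.658 0.008 0.049] z90 [0.616 0.015 0.093] z12 [0.694 0.002 0.012]
270 202 depth [ 0.453 -0.043 -0.001] z90 [ 0.426 -0.017  0.093] z12 [ 0.449 -0.04   0.012]
349 203 depth [ 0.481  0.055 -0.   ] z90 [0.447 0.056 0.093] z12 [0.476 0.055 0.012]
305 221 depth [0.453 0.01  0.094] z90 [0.454 0.01  0.093] z12 [ 0.485 -0.005  0.012]<stdin>:6: RuntimeWarning: Mean of empty slice.
  ret = um.true_divide(
  return _methods._mean(a, axis=axis, dtype=dtype,
Traceback (most recent call last):
ValueError: zero-size array to reduction operation maximum which has no identity
```

move_arm(motion=[[[0.9, -0.75, -1, 0], [0.9, -0.75, -1, 0], [0.9, -0.75, -1, 0], [0.9, -0.75, -1, 0], [0, 0, -2, 0], [0, 0, -2, 0], [0, 0, -2, 0], [0, 0, -2, 0], [0, 0, -2, 0], [0, 0, -2, 0], [0, 0, 0, 0], [0, 0, 0, 0]]], hand=0)

```text
time_s: 2.87
ee_pos: [0.4594, 0.0082, 0.0813]
orientation: [0.131, 0.991, -0.001, -0.002]
ft_force: [-0.0, -0.4, -0.3]
opening: 0.501
grasp_force: 0.0
```

Run:
```python
from h import *
c,s=shot('wrist','w2'); print(s['ee_pos'],s['opening'])
cv2.imwrite('pics/w2c.png',c['image'][100:400,150:500])
```

```text
[0.45943946 0.00824195 0.08133147] 0.5009337783840379
```

View pics/w2c.png

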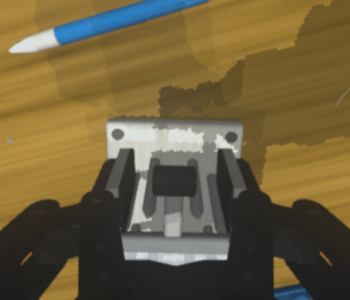

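The knob sits centred between the fingers at crop (176,180). Now I grip it.

move_arm(motion=[[[0, 0, 0, 0], [0, 0, 0, 0], [0, 0, 0, 0], [0, 0, 0, 0], [0, 0, 0, 0], [0, 0, 0, 0]]], hand=1, newtons=40)

```text
time_s: 3.42
ee_pos: [0.4618, 0.007, 0.0836]
orientation: [0.133, 0.991, 0.001, 0.001]
ft_force: [-2.2, -1.6, 7.1]
opening: 0.225
grasp_force: 39.3
```

move_arm(motion=[[[0.07, -0.02, 1.03, 0], [0.08, -0.02, 1.03, 0], [0.22, -0.06, 1.01, 0], [0.22, -0.06, 1.01, 0], [0.36, -0.1, 0.97, 0], [0.36, -0.1, 0.97, 0], [0.5, -0.14, 0.9, 0], [0.5, -0.14, 0.9, 0], [0.62, -0.17, 0.82, 0], [0.62, -0.17, 0.82, 0], [0.73, -0.2, 0.71, 0], [0.73, -0.2, 0.71, 0]]])

```text
time_s: 4.42
ee_pos: [0.5098, -0.0075, 0.1911]
orientation: [0.133, 0.991, -0.001, -0.002]
ft_force: [-2.0, -3.9, -3.6]
opening: 0.224
grasp_force: 39.2
```

move_arm(motion=[[[0.82, -0.23, 0.59, 0], [0.82, -0.23, 0.59, 0], [0.9, -0.25, 0.46, 0], [0.9, -0.25, 0.46, 0], [0.95, -0.27, 0.32, 0], [0.95, -0.27, 0.32, 0], [0.99, -0.28, 0.17, 0], [0.99, -0.28, 0.17, 0], [1.0, -0.28, 0.01, 0], [1.0, -0.28, 0.01, 0], [0.99, -0.28, -0.14, 0], [0.99, -0.28, -0.14, 0]]])

```text
time_s: 5.42
ee_pos: [0.6241, -0.0417, 0.2196]
orientation: [0.133, 0.991, -0.002, -0.0]
ft_force: [-3.3, -4.3, -1.9]
opening: 0.221
grasp_force: 39.0
```

move_arm(motion=[[[0.6, -0.17, -0.15, 0], [0.6, -0.17, -0.15, 0], [0, 0, 0, 0], [0, 0, 0, 0]]])

```text
time_s: 5.75
ee_pos: [0.6363, -0.0453, 0.2164]
orientation: [0.133, 0.991, -0.002, 0.0]
ft_force: [-2.7, -4.9, 0.5]
opening: 0.221
grasp_force: 39.1
```

move_arm(motion=[[[0, 0, 0, 0], [0, 0, 0, 0], [0, 0, 0, 0], [0, 0, 0, 0], [0, 0, 1.5, 0], [-1, 0.3, 2, 0], [-2, 0.5, 2, 0], [-3, 0.8, 1, 0], [-3, 0.8, 0, 0], [-3, 0.8, 0, 0], [-3, 0.8, 0, 0], [0, 0, 0, 0]]], hand=0)

```text
time_s: 6.75
ee_pos: [0.4801, 0.0004, 0.2801]
orientation: [0.131, 0.991, 0.002, -0.003]
ft_force: [-0.4, 0.0, -0.7]
opening: 0.507
grasp_force: 0.0
```

move_arm(motion=[[[-2, 0.5, -1, 0], [-1, 0.2, -1, 0], [0, 0, 0, 0], [0, 0, 0, 0], [0, 0, 0, 0]]])

```text
time_s: 7.17
ee_pos: [0.4573, 0.0053, 0.2623]
orientation: [0.132, 0.991, 0.0, 0.001]
ft_force: [0.0, -0.1, 0.2]
opening: 0.502
grasp_force: 0.0
```

Run:
```python
from h import *
c,s=shot('wrist','w3'); print(s['ee_pos'],s['opening'],s['ft_force'])
```

```text
[0.45734709 0.00525499 0.26228861] 0.5020279147220149 [ 0.02305279 -0.0751283   0.20955516]
```

View pics/w3.png

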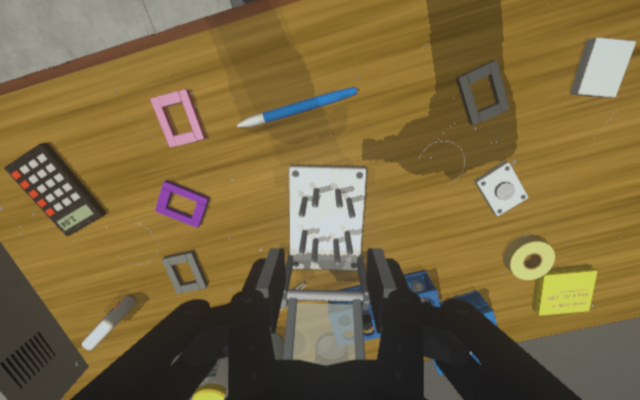

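The guard stands open, leaning back. All eight nest pins are visible around (303–352, 190–260).

Run:
```python
from h import *
d=dict(np.load('pics/w3.npz')); P=pts(d)
m=((P[...,2]>.03)&(P[...,2]<.085)); m[:,:285]=0;m[:,372:]=0;m[:165]=0;m[275:]=0
k,l,st,ce=cv2.connectedComponentsWithStats(m.astype(np.uint8),connectivity=4)
for i in range(1,k):
    if st[i,4]<5: continue
    q=P[l==i]; t=q[q[:,2]>.058]
    print(st[i],np.round(np.median(q,0),4),np.round(np.median(t,0),4) if len(t) else '',round(q[:,2].max(),3))
im=d['image'][160:275,280:375]; cv2.imwrite('pics/w3c.png',cv2.resize(im,None,fx=5,fy=5,interpolation=cv2.INTER_CUBIC))
```

```text
[312 192   7  16  96] [ 0.4866 -0.0149  0.0579] [ 0.4877 -0.0152  0.0673] 0.073
[335 193   8  16  95] [0.4947 0.0113 0.0588] [0.4954 0.011  0.0666] 0.072
[299 201   8  17  98] [ 0.4937 -0.0324  0.0573] [ 0.4945 -0.0328  0.0669] 0.072
[347 202   9  17 101] [0.5103 0.0219 0.0567] [0.5113 0.0219 0.066 ] 0.073
[299 235   8  20 112] [ 0.5397 -0.0463  0.0551] [ 0.5403 -0.0466  0.0659] 0.073
[345 237   8  19 110] [0.5562 0.0082 0.0549] [0.5569 0.0083 0.0664] 0.074
[311 244   7  20 114] [ 0.5554 -0.0356  0.0556] [ 0.556  -0.0357  0.0661] 0.072
[333 245   8  20 111] [ 0.5633 -0.0093  0.0544] [ 0.5639 -0.0095  0.0659] 0.073
[285 262   7  13  80] [ 0.5719 -0.0761  0.0433] [ 0.5718 -0.0751  0.0598] 0.06
[358 264   8  11  79] [0.5998 0.0154 0.0423]  0.057
```

View pics/w3c.png

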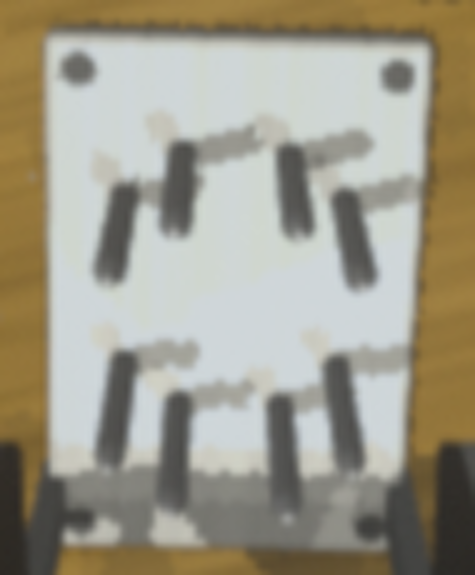

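The pin tips fix the nest centre at about (0.527, -0.0125) with yaw -16.7°. Now the base block: I approach and look closely.

move_arm(motion=[[[-0.3, 3.8, -1, -0.045], [-0.3, 3.8, -1, -0.045], [-0.3, 3.8, -1, 0], [-0.3, 3.8, -1, 0], [-0.3, 3.8, -1, 0], [-0.3, 3.8, -1, 0], [-0.3, 3.8, -1, 0], [-0.3, 3.8, -1, 0], [0, 3.6, -1, 0], [0, 0, -1, 0], [0, 0, 0, 0], [0, 0, 0, 0]]], hand=-1)

```text
time_s: 8.22
ee_pos: [0.4324, 0.3451, 0.1606]
orientation: [0.177, 0.984, -0.001, 0.0]
ft_force: [0.9, -1.1, 0.5]
opening: 0.996
grasp_force: 0.0
```

```bash
cat >> h.py <<'E'
def find(d,guess,zlo,zhi,z=None,rad=.06,satmax=60):
    """top face of a part near guess: mask by depth height + low saturation"""
    P=pts(d); im=d['image'].astype(int); sat=im.max(2)-im.min(2)
    m=(P[...,2]>zlo)&(P[...,2]<zhi)&(np.hypot(P[...,0]-guess[0],P[...,1]-guess[1])<rad)&(sat<satmax)
    m=m.astype(np.uint8)
    k,l,st,ce=cv2.connectedComponentsWithStats(m,connectivity=4); i=1+st[1:,4].argmax()
    zm=np.median(P[l==i][:,2]); z=zm if z is None else z
    c,_=cv2.findContours((l==i).astype(np.uint8),0,1); c=max(c,key=len)
    g=np.array([ray(d,a,b,z)[:2] for a,b in c[:,0]]).astype(np.float32)*1000
    r=cv2.minAreaRect(g); a=r[2]+(0 if r[1][0]>r[1][1] else 90); a=(a+90)%180-90
    return np.round(r[0],1),np.round(r[1],1),round(a,1),round(zm*1000,1),st[i,4]
def pose(s):
    from scipy.spatial.transform import Rotation as R
    y=R.from_quat(s['orientation']).as_matrix()[:,1]; return np.round(s['ee_pos']*1000,1),round(np.degrees(np.arctan2(y[1],y[0])),1)
E
python3 - <<'E'
from h import *
c,s=shot('wrist','w4'); print(pose(s))
d=dict(np.load('pics/w4.npz')); print(find(d,(.433,.345),.010,.022)); print(find(d,(.433,.345),.005,.022))
E
```

```text
(array([432.4, 345.1, 160.6]), np.float64(69.6))
(array([434.3, 344.4]), array([45.8, 60.3]), -20.3, np.float64(13.8), np.int32(2943))
(array([433.8, 344.5]), array([45.8, 61.3]), -20.3, np.float64(13.8), np.int32(2994))
```

View pics/w4.png

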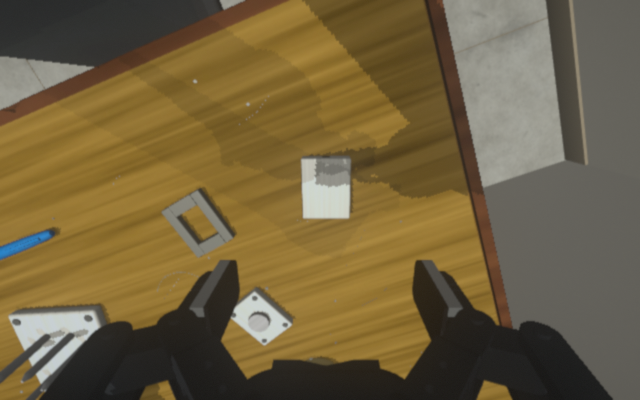

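The base block is in view at (326,188), aligned with the jaws. Now I descend and grip.

move_arm(motion=[[[0.1, -0.07, -2, 0], [0.1, 0, -2, 0], [0, 0, -2, 0], [0, 0, -2, 0], [0, 0, -2, 0], [0, 0, -2, 0], [0, 0, -1.5, 0], [0, 0, -0.7, 0], [0, 0, -0.5, 0], [0, 0, 0, 0], [0, 0, 0, 0]]], hand=-0.45)

```text
time_s: 9.18
ee_pos: [0.4349, 0.3445, 0.0153]
orientation: [0.177, 0.984, 0.001, 0.001]
ft_force: [-0.5, 0.1, 0.1]
opening: 0.726
grasp_force: 0.0
```

move_arm(motion=[[[0, 0, 0, 0], [0, 0, 0, 0], [0, 0, 0, 0], [0, 0, 0, 0], [0, 0, 0, 0], [0, 0, 0, 0]]], hand=1, newtons=50)

```text
time_s: 9.68
ee_pos: [0.4352, 0.3454, 0.0159]
orientation: [0.177, 0.984, 0.001, 0.001]
ft_force: [-0.9, 0.3, 6.7]
opening: 0.519
grasp_force: 51.8
```

move_arm(motion=[[[0, 0, 1.5, 0], [0, 0, 3, 0], [0, 0, 3, 0], [0, 0, 3, 0], [0.9, -3.6, 0.5, 0.035], [0.9, -3.6, 0.5, 0.03], [0.9, -3.6, 0, 0], [0.9, -3.6, 0, 0], [0.9, -3.6, 0, 0], [0.9, -3.6, 0, 0], [0.9, -3.6, 0, 0], [0.9, -3.6, 0, 0]]])

```text
time_s: 10.68
ee_pos: [0.5054, 0.0549, 0.1292]
orientation: [0.145, 0.989, 0.0, -0.0]
ft_force: [0.3, 0.6, -1.0]
opening: 0.516
grasp_force: 55.5
```

move_arm(motion=[[[0.9, -3.5, 0, 0], [0.9, -3.5, 0, 0], [0, 0, 0, 0], [0, 0, 0, 0], [0, 0, 0, 0], [0, 0, 0, 0]]])

```text
time_s: 11.18
ee_pos: [0.5233, -0.0116, 0.1289]
orientation: [0.144, 0.99, 0.0, -0.001]
ft_force: [1.0, 0.5, -0.3]
opening: 0.519
grasp_force: 55.5
```

Run:
```python
from h import *
c,s=shot('wrist','w5'); print(pose(s),s['opening'],s['grasp_force'])
cv2.imwrite('pics/w5c.png',cv2.resize(c['image'][100:400,180:480],None,fx=2,fy=2))
```

```text
(array([523.3, -11.6, 128.9]), np.float64(73.5)) 0.5189609601756827 55.521122217178345
```

View pics/w5c.png

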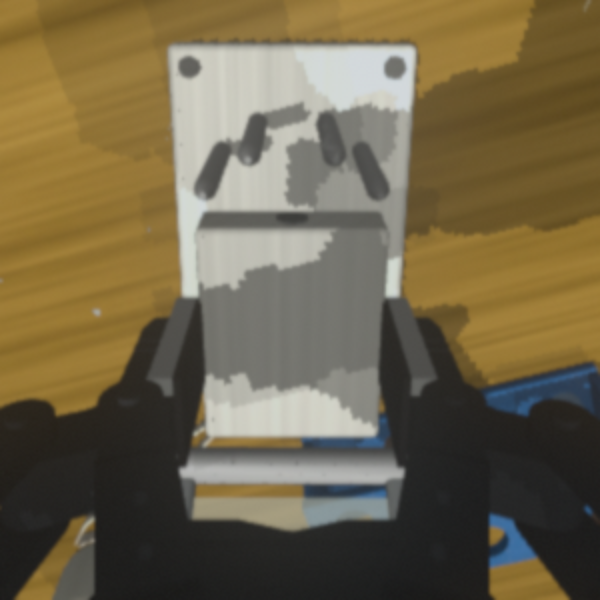

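The block is held squarely, with the front pins at crop (205,190), (250,155), (332,155) and (375,190). I measure the block against the pins in this same view.

```bash
cat >> h.py <<'E'
def pins(d,z0=.058,c0=(.527,-.012)):
    P=pts(d); q=P[(P[...,2]>z0)&(P[...,2]<.078)]
    u=np.array([np.cos(np.radians(-16.7)),np.sin(np.radians(-16.7))]); v=np.array([-u[1],u[0]]); e=q[:,:2]-c0
    e=np.c_[e@u,e@v]*1000; o=[]
    for n in [(-36,-14),(-36,14),(-24,-29),(-24,29),(24,-29),(24,29),(36,-14),(36,14)]:
        k=np.hypot(*(e-n).T)<7
        if k.sum()>8: o.append((n,np.round(np.median(e[k],0)-n,1),k.sum()))
    return o
E
python3 - <<'E'
from h import *
d=dict(np.load('pics/w5.npz')); 
print(find(d,(.527,-.012),.116,.135,rad=.045)); print(pins(d)); print(pins(dict(np.load('pics/w3.npz'))))
E
```

```text
(array([521.4, -11. ]), array([75.3, 63.3]), 73.5, np.float64(126.7), np.int32(10818))
[((-36, -14), array([-0.5, -0.2]), np.int64(135)), ((-36, 14), array([-0.5, -1. ]), np.int64(136)), ((-24, -29), array([-0.6,  0.3]), np.int64(138)), ((-24, 29), array([-0.6, -1.4]), np.int64(143))]
[((-36, -14), array([-0.7, -0.3]), np.int64(47)), ((-36, 14), array([-1., -1.]), np.int64(49)), ((-24, -29), array([-1.1, -0.3]), np.int64(48)), ((-24, 29), array([-0.9, -0.9]), np.int64(48)), ((24, -29), array([-1.2, -0.3]), np.int64(48)), ((24, 29), array([-1.3, -1.1]), np.int64(48)), ((36, -14), array([-1.1, -0.4]), np.int64(51)), ((36, 14), array([-1.3, -0.7]), np.int64(49))]
```

```bash
cat >> h.py <<'E'
def held(d,zt,tol=.006,c0=(.5276,-.0128)):
    """extent of held part's top face along u (centre strip), and its v centre, in nest mm relative to c0"""
    P=pts(d); im=d['image'].astype(int)
    u=np.array([np.cos(np.radians(-16.7)),np.sin(np.radians(-16.7))]); v=np.array([-u[1],u[0]])
    m=(abs(P[...,2]-zt)<tol); e=(P[...,:2]-c0); a=e@u*1000; b=e@v*1000
    s=m&(abs(b)<12)&(abs(a)<50); r=np.percentile(a[s],[.3,99.7]); return np.round(r,1),np.round(r.mean(),1),np.round(np.median(P[s][:,2])*1000,1)
E
python3 - <<'E'
from h import *
d=dict(np.load('pics/w5.npz')); print(held(d,.127,.004)); s=robot.read_state(); e=s['ee_pos'][:2]-(.5276,-.0128)
a=np.radians(-16.7); print('tcp uv',e@[np.cos(a),np.sin(a)]*1000,e@[-np.sin(a),np.cos(a)]*1000)
E
```

```text
(array([-34.2,  25.7]), np.float64(-4.3), np.float64(126.7))
tcp uv -4.519552888050779 0.163168462542802
```

move_arm(motion=[[[0.22, -0.07, 0, 0], [0.2, -0.06, -1, 0], [0, 0, -1.5, 0], [0, 0, -0.5, 0], [0, 0, 0, 0], [0, 0, 0, 0], [0, 0, 0, 0], [0, 0, 0, 0]]])

```text
time_s: 11.9
ee_pos: [0.5287, -0.0148, 0.0999]
orientation: [0.145, 0.989, 0.0, 0.001]
ft_force: [-0.7, 0.4, -0.6]
opening: 0.521
grasp_force: 55.5
```

```bash
cat >> h.py <<'E'
def uv(s,c0=(.5276,-.0128)):
    a=np.radians(-16.7); e=(s['ee_pos'][:2]-c0)*1000; return np.round([e@[np.cos(a),np.sin(a)],e@[-np.sin(a),np.cos(a)]],1),pose(s)
E
python3 - <<'E'
from h import *
c,s=shot('wrist','w6'); print(uv(s)); d=dict(np.load('pics/w6.npz')); print(held(d,.098,.004),pins(d))
E
```

```text
(array([ 1.6, -1.6]), (array([528.7, -14.8,  99.9]), np.float64(73.3)))
(array([-28.1,  31.9]), np.float64(1.9), np.float64(97.7)) [((-36, -14), array([-0.6, -0.2]), np.int64(187)), ((-36, 14), array([-0.4, -1.2]), np.int64(186)), ((-24, -29), array([-0.7,  0.2]), np.int64(194)), ((-24, 29), array([-0.7, -1.7]), np.int64(191))]
```

move_arm(motion=[[[-0.12, 0.18, 0, 0], [0, 0, 0, 0], [0, 0, 0, 0], [0, 0, 0, 0]]])

```text
time_s: 12.28
ee_pos: [0.5269, -0.0129, 0.0994]
orientation: [0.145, 0.989, 0.0, 0.0]
ft_force: [-1.2, -0.5, -0.9]
opening: 0.518
grasp_force: 55.5
```

move_arm(motion=[[[0, 0, -0.8, 0], [0, 0, -0.8, 0], [0, 0, -0.8, 0], [0, 0, -0.8, 0], [0, 0, 0, 0], [0, 0, 0, 0]]])

```text
time_s: 12.78
ee_pos: [0.526, -0.0131, 0.0662]
orientation: [0.145, 0.989, -0.0, -0.001]
ft_force: [-0.6, 0.0, -0.8]
opening: 0.518
grasp_force: 55.5
```

move_arm(motion=[[[0.1, 0, -0.6, 0], [0, 0, -0.6, 0], [0, 0, -0.6, 0], [0, 0, -0.6, 0], [0, 0, -0.6, 0], [0, 0, -0.4, 0], [0, 0, -0.3, 0], [0, 0, 0, 0], [0, 0, 0, 0], [0, 0, 0, 0]]])

```text
time_s: 13.62
ee_pos: [0.5281, -0.0131, 0.0305]
orientation: [0.145, 0.989, 0.0, 0.0]
ft_force: [-0.5, 0.2, -0.6]
opening: 0.519
grasp_force: 55.5
```

move_arm(motion=[[[0, 0, -0.2, 0], [0, 0, -0.1, 0], [0, 0, 0, 0], [0, 0, 0, 0]]])

```text
time_s: 13.95
ee_pos: [0.5283, -0.013, 0.0279]
orientation: [0.145, 0.989, 0.0, 0.0]
ft_force: [-1.4, -0.1, 3.9]
opening: 0.518
grasp_force: 56.1
```

Contact with the floor. I release, lift, and head for the next part, spacer A at about (0.425, 0.2115).

move_arm(motion=[[[0, 0, 0, 0], [0, 0, 0, 0], [0, 0, 0, 0], [0, 0, 0, 0], [0, 0, 1, 0], [0, 0, 2, 0], [0, 0, 3, 0], [0, 0, 3, 0], [0, 0, 3, 0], [0, 0, 0, 0], [0, 0, 0, 0]]], hand=-0.3)

```text
time_s: 14.87
ee_pos: [0.5299, -0.013, 0.1501]
orientation: [0.145, 0.989, 0.001, 0.003]
ft_force: [0.2, 0.5, -1.6]
opening: 0.647
grasp_force: 0.0
```

Run:
```python
from h import *
c,s=shot('wrist','w7'); print(uv(s)); d=dict(np.load('pics/w7.npz')); print(held(d,.026,.006))
print(find(d,(.5276,-.0128),.018,.032,z=.026,rad=.045),find(d,(.425,.2115),.003,.02,rad=.06))
cv2.imwrite('pics/w7c.png',cv2.resize(c['image'][100:300,220:420],None,fx=2,fy=2))
```

```text
(array([2.2, 0.5]), (array([529.9, -13. , 150.1]), np.float64(73.3)))
(array([-38.2,  34.7]), np.float64(-1.8), np.float64(25.9))
(array([531.7, -13.9]), array([45.7, 68.3]), -16.8, np.float64(25.8), np.int32(3412)) (array([451.7, 206.3]), array([56.9, 25.4]), 73.4, np.float64(8.8), np.int32(1415))
```

View pics/w7c.png

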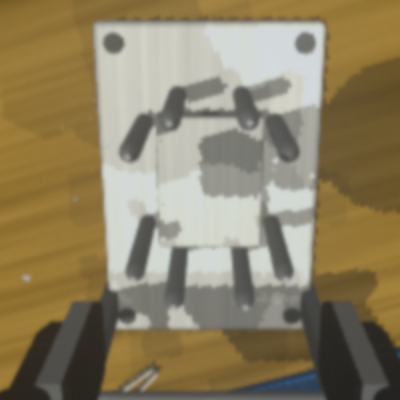

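The block lies flat in the nest: z = 25.9 mm, angle -16.8°, at crop (210,180). Next is spacer A.

move_arm(motion=[[[-1.5, 3.2, 0, 0.112], [-1.5, 3.2, 0, 0.112], [-1.5, 3.2, 0, 0.112], [-1.5, 3.2, 0, 0.114], [-1.5, 3.2, 0, 0], [-1.5, 3.2, 0, 0], [-1.5, 3.2, 0, 0], [0, 0, 0, 0], [0, 0, 0, 0], [0, 0, 0, 0]]], hand=-0.45)

```text
time_s: 15.75
ee_pos: [0.422, 0.21, 0.1461]
orientation: [-0.08, 0.997, -0.001, -0.001]
ft_force: [-0.3, -0.3, 0.3]
opening: 0.724
grasp_force: 0.0
```

Run:
```python
from h import *
c,s=shot('wrist','w8'); print(pose(s)); d=dict(np.load('pics/w8.npz'))
print(find(d,(.425,.2115),.003,.02,rad=.045),find(d,(.425,.2115),.003,.02,rad=.07))
```

```text
(array([422. , 210. , 146.1]), np.float64(99.1))
(array([426.1, 209.1]), array([60.2, 45.8]), 9.6, np.float64(8.8), np.int32(2150)) (array([426.1, 209.1]), array([60.2, 45.8]), 9.6, np.float64(8.8), np.int32(2150))
```

move_arm(motion=[[[0.2, -0.05, -2, 0], [0.21, -0.04, -2, 0], [0, 0, -2, 0], [0, 0, -2, 0], [0, 0, -2, 0], [0, 0, -1.5, 0], [0, 0, -1, 0], [0, 0, -0.5, 0], [0, 0, -0.3, 0], [0, 0, 0, 0], [0, 0, 0, 0]]])

```text
time_s: 16.72
ee_pos: [0.4277, 0.2101, 0.0149]
orientation: [-0.079, 0.997, 0.0, 0.001]
ft_force: [-0.1, -1.3, 0.2]
opening: 0.725
grasp_force: 0.0
```

move_arm(motion=[[[0, 0, 0, 0], [0, 0, 0, 0], [0, 0, 0, 0], [0, 0, 0, 0], [0, 0, 0, 0], [0, 0, 0, 0]]], hand=1, newtons=40)

```text
time_s: 17.22
ee_pos: [0.4278, 0.2106, 0.0155]
orientation: [-0.08, 0.997, 0.001, 0.001]
ft_force: [-1.2, -1.2, 5.2]
opening: 0.511
grasp_force: 40.2
```

move_arm(motion=[[[0, 0, 0, 0], [0, 0, 0, 0], [0, 0, 0, 0], [-0.12, -0.1, -0.2, 0], [0, 0, -0.15, 0], [0, 0, 0, 0], [0, 0, 0, 0]]], hand=-0.4)

```text
time_s: 17.8
ee_pos: [0.4254, 0.2089, 0.0104]
orientation: [-0.08, 0.997, -0.0, -0.0]
ft_force: [-1.1, 0.3, -0.4]
opening: 0.701
grasp_force: 0.0
```

move_arm(motion=[[[0, 0, 0, 0], [0, 0, 0, 0], [0, 0, 0, 0], [0, 0, 0, 0], [0, 0, 0, 0], [0, 0, 0, 0]]], hand=1)

```text
time_s: 18.3
ee_pos: [0.4261, 0.2092, 0.011]
orientation: [-0.079, 0.997, 0.0, 0.0]
ft_force: [0.2, 0.2, 2.4]
opening: 0.524
grasp_force: 41.1
```

move_arm(motion=[[[0, 0, 1.5, 0], [0, 0, 3, 0], [0, 0, 3, 0], [0, 0, 2.5, 0], [1.45, -3.17, 0.5, -0.115], [1.45, -3.17, 0, -0.115], [1.45, -3.17, 0, -0.115], [1.45, -3.17, 0, -0.114], [1.45, -3.17, 0, 0], [1.45, -3.17, 0, 0], [1.45, -3.17, 0, 0], [0, 0, 0, 0]]])

```text
time_s: 19.3
ee_pos: [0.5294, -0.0222, 0.1164]
orientation: [0.155, 0.988, -0.003, 0.002]
ft_force: [-0.9, -0.8, -0.4]
opening: 0.521
grasp_force: 41.1
```

move_arm(motion=[[[0, 0, 0, 0], [0, 0, 0, 0], [0, 0, 0, 0]]])

```text
time_s: 19.55
ee_pos: [0.5263, -0.0112, 0.1152]
orientation: [0.148, 0.989, 0.0, -0.001]
ft_force: [0.2, 0.2, -0.4]
opening: 0.522
grasp_force: 41.1
```

Run:
```python
from h import *
c,s=shot('wrist','w9'); print(uv(s),s['opening'],s['grasp_force']); d=dict(np.load('pics/w9.npz')); print(held(d,s['ee_pos'][2]-.002,.004),pins(d))
```

```text
(array([-1.7,  1.2]), (array([526.3, -11.2, 115.2]), np.float64(73.0))) 0.5222797425566755 41.128445863723755
(array([-30.9,  29.8]), np.float64(-0.5), np.float64(112.8)) [((-36, -14), array([-0.4, -0.1]), np.int64(159)), ((-36, 14), array([-0.6, -1. ]), np.int64(160)), ((-24, -29), array([-0.8,  0.3]), np.int64(161)), ((-24, 29), array([-0.7, -1.4]), np.int64(158)), ((36, -14), array([-1.4,  0.4]), np.int64(117)), ((36, 14), array([-1.2, -1. ]), np.int64(160))]
```

move_arm(motion=[[[0, -0.13, -0.5, 0], [0, 0, -1, 0], [0, 0, -1, 0], [0, 0, -0.5, 0], [0, 0, 0, 0], [0, 0, 0, 0], [0, 0, 0, 0]]])

```text
time_s: 20.18
ee_pos: [0.5274, -0.0142, 0.0857]
orientation: [0.149, 0.989, -0.0, 0.0]
ft_force: [-0.5, -0.3, -0.3]
opening: 0.521
grasp_force: 41.1
```

Run:
```python
from h import *
c,s=shot('wrist','w10'); print(uv(s),s['opening'],s['grasp_force']); d=dict(np.load('pics/w10.npz')); print(held(d,s['ee_pos'][2]-.002,.003))
```

```text
(array([ 0.2, -1.4]), (array([527.4, -14.2,  85.7]), np.float64(72.8))) 0.5212355510639067 41.12182080745697
(array([-28.9,  31.6]), np.float64(1.3), np.float64(83.4))
```

move_arm(motion=[[[-0.08, 0.12, 0, 0.008], [0, 0, -0.5, 0], [0, 0, -0.6, 0], [0, 0, -0.6, 0], [0, 0, -0.6, 0], [0, 0, 0, 0], [0, 0, 0, 0]]])

```text
time_s: 20.82
ee_pos: [0.5257, -0.013, 0.062]
orientation: [0.145, 0.989, -0.0, -0.001]
ft_force: [0.4, 0.1, -0.9]
opening: 0.526
grasp_force: 41.1
```

move_arm(motion=[[[0, 0, -0.6, 0], [0, 0, -0.6, 0], [0, 0, -0.6, 0], [0, 0, -0.5, 0], [0, 0, 0, 0], [0, 0, 0, 0], [0, 0, 0, 0]]])

```text
time_s: 21.4
ee_pos: [0.5265, -0.013, 0.0398]
orientation: [0.145, 0.989, -0.0, 0.0]
ft_force: [0.5, 0.3, -0.4]
opening: 0.525
grasp_force: 41.1
```

Three more millimetres, then release and lift, on to spacer B at about (0.559, -0.232).

move_arm(motion=[[[0, 0, -0.2, 0], [0, 0, -0.12, 0], [0, 0, 0, 0], [0, 0, 0, 0]]])

```text
time_s: 21.73
ee_pos: [0.5269, -0.0129, 0.037]
orientation: [0.145, 0.989, 0.0, 0.0]
ft_force: [-0.6, -0.5, 2.1]
opening: 0.522
grasp_force: 41.5
```

move_arm(motion=[[[0, 0, 0, 0], [0, 0, 0, 0], [0, 0, 0, 0], [0, 0, 0, 0], [0, 0, 1, 0], [0, 0, 2, 0], [0, 0, 3, 0], [0, 0, 3, 0], [0, 0, 2, 0], [0, 0, 0, 0], [0, 0, 0, 0]]], hand=-0.3)

```text
time_s: 22.65
ee_pos: [0.5277, -0.0128, 0.1485]
orientation: [0.145, 0.989, 0.001, 0.002]
ft_force: [-0.3, 0.5, -0.5]
opening: 0.65
grasp_force: 0.0
```

Run:
```python
from h import *
c,s=shot('wrist','w11'); print(uv(s)); d=dict(np.load('pics/w11.npz')); print(held(d,.035,.003))
print(find(d,(.5276,-.0128),.031,.039,z=.035,rad=.04))
```

```text
(array([0.1, 0. ]), (array([527.7, -12.8, 148.5]), np.float64(73.3)))
(array([-38.7,  34.4]), np.float64(-2.1), np.float64(34.9))
(array([530.8, -14. ]), array([45.8, 67.2]), -16.8, np.float64(34.8), np.int32(2465))
```

move_arm(motion=[[[0.45, -3.13, 0, 0.086], [0.45, -3.13, 0, 0.086], [0.45, -3.13, 0, 0.086], [0.45, -3.13, 0, 0], [0.45, -3.13, 0, 0], [0.45, -3.13, 0, 0], [0.45, -3.13, 0, 0], [0, 0, 0, 0], [0, 0, 0, 0], [0, 0, 0, 0], [0, 0, 0, 0]]], hand=-0.4)

```text
time_s: 23.62
ee_pos: [0.5574, -0.2297, 0.1452]
orientation: [0.016, 1.0, 0.001, -0.001]
ft_force: [0.1, 0.8, 1.0]
opening: 0.701
grasp_force: 0.0
```

Run:
```python
from h import *
c,s=shot('wrist','w12'); print(pose(s)); d=dict(np.load('pics/w12.npz'))
print(find(d,(.559,-.232),.003,.02,rad=.05),find(d,(.559,-.232),.003,.02,rad=.07))
```

```text
(array([ 557.4, -229.7,  145.2]), np.float64(88.2))
(array([ 560.5, -235.8]), array([45.8, 60.6]), -2.1, np.float64(8.8), np.int32(2173)) (array([ 560.5, -235.8]), array([45.8, 60.6]), -2.1, np.float64(8.8), np.int32(2173))
```

move_arm(motion=[[[0.15, -0.3, -2, 0], [0.16, -0.31, -2, 0], [0, 0, -2, 0], [0, 0, -2, 0], [0, 0, -2, 0], [0, 0, -1.5, 0], [0, 0, -1, 0], [0, 0, -0.5, 0], [0, 0, -0.3, 0], [0, 0, 0, 0], [0, 0, 0, 0]]])

```text
time_s: 24.58
ee_pos: [0.5618, -0.2384, 0.0144]
orientation: [0.017, 1.0, -0.0, 0.001]
ft_force: [0.0, 0.1, -0.2]
opening: 0.701
grasp_force: 0.0
```

move_arm(motion=[[[-0.1, 0.2, -0.2, 0], [0, 0, -0.1, 0], [0, 0, 0, 0], [0, 0, 0, 0], [0, 0, 0, 0]]])

```text
time_s: 25.0
ee_pos: [0.5602, -0.2362, 0.0108]
orientation: [0.017, 1.0, -0.0, 0.0]
ft_force: [0.3, -0.1, -0.5]
opening: 0.7
grasp_force: 0.0
```

move_arm(motion=[[[0, 0, 0, 0], [0, 0, 0, 0], [0, 0, 0, 0], [0, 0, 0, 0], [0, 0, 0, 0], [0, 0, 0, 0]]], hand=1)

```text
time_s: 25.5
ee_pos: [0.5605, -0.2365, 0.011]
orientation: [0.017, 1.0, -0.0, 0.0]
ft_force: [0.6, -0.8, 4.1]
opening: 0.522
grasp_force: 41.5
```

move_arm(motion=[[[0, 0, 1.5, 0], [0, 0, 3, 0], [0, 0, 3, 0], [0, 0, 2.5, 0], [-0.47, 3.2, 0.5, -0.086], [-0.47, 3.2, 0, -0.086], [-0.47, 3.2, 0, -0.086], [-0.47, 3.2, 0, 0], [-0.47, 3.2, 0, 0], [-0.47, 3.2, 0, 0], [-0.47, 3.17, 0, 0], [0, 0, 0, 0]]])

```text
time_s: 26.5
ee_pos: [0.5254, -0.0031, 0.1152]
orientation: [0.14, 0.99, 0.003, -0.002]
ft_force: [0.7, 1.3, -1.5]
opening: 0.52
grasp_force: 41.2
```

move_arm(motion=[[[0, 0, 0, 0], [0, 0, 0, 0], [0, 0, 0, 0]]])

```text
time_s: 26.75
ee_pos: [0.527, -0.0142, 0.1159]
orientation: [0.147, 0.989, -0.0, 0.0]
ft_force: [0.1, -0.6, -0.9]
opening: 0.521
grasp_force: 41.2
```

Run:
```python
from h import *
c,s=shot('wrist','w13'); print(uv(s),s['opening'],s['grasp_force']); d=dict(np.load('pics/w13.npz')); print(held(d,s['ee_pos'][2]-.002,.004),pins(d))
```

```text
(array([-0.1, -1.5]), (array([527. , -14.2, 115.9]), np.float64(73.1))) 0.5209895358307384 41.17937386035919
(array([-29. ,  31.3]), np.float64(1.1), np.float64(113.6)) [((-36, -14), array([-0.4, -0.2]), np.int64(157)), ((-36, 14), array([-0.5, -1.2]), np.int64(154)), ((-24, -29), array([-0.7,  0.2]), np.int64(161)), ((-24, 29), array([-0.8, -1.6]), np.int64(160)), ((36, -14), array([-1.2, -0.5]), np.int64(158)), ((36, 14), array([-1.4, -1.9]), np.int64(116))]
```

move_arm(motion=[[[-0.06, 0.14, -0.5, 0], [0, 0, -1, 0], [0, 0, -1, 0], [0, 0, -0.5, 0], [0, 0, 0, 0], [0, 0, 0, 0], [0, 0, 0, 0], [0, 0, 0, 0]]])

```text
time_s: 27.47
ee_pos: [0.5269, -0.0111, 0.0859]
orientation: [0.145, 0.989, 0.0, 0.0]
ft_force: [-1.1, -0.2, -1.2]
opening: 0.522
grasp_force: 41.2
```

Run:
```python
from h import *
c,s=shot('wrist','w14'); print(uv(s),s['opening'],s['grasp_force']); d=dict(np.load('pics/w14.npz')); print(held(d,s['ee_pos'][2]-.002,.003))
```

```text
(array([-1.1,  1.5]), (array([526.9, -11.1,  85.9]), np.float64(73.3))) 0.5220210281991136 41.17374300956726
(array([-30.1,  30.3]), np.float64(0.1), np.float64(83.6))
```

move_arm(motion=[[[-0.03, -0.12, 0, 0], [0, 0, 0, 0], [0, 0, -0.5, 0], [0, 0, -0.6, 0], [0, 0, -0.6, 0], [0, 0, -0.6, 0], [0, 0, 0, 0], [0, 0, 0, 0]]])

```text
time_s: 28.18
ee_pos: [0.5255, -0.0123, 0.0617]
orientation: [0.145, 0.989, -0.0, -0.001]
ft_force: [0.0, -0.2, -0.3]
opening: 0.524
grasp_force: 41.2
```

move_arm(motion=[[[0, 0, -0.5, 0], [0, 0, -0.5, 0], [0, 0, -0.4, 0], [0, 0, -0.3, 0], [0, 0, 0, 0], [0, 0, 0, 0], [0, 0, 0, 0]]])

```text
time_s: 28.77
ee_pos: [0.5261, -0.0122, 0.046]
orientation: [0.145, 0.989, 0.0, -0.0]
ft_force: [-1.6, 0.1, 6.2]
opening: 0.523
grasp_force: 41.8
```

Seated. I release, lift, and go to the cover at about (0.552, 0.222), angle 21°.

move_arm(motion=[[[0, 0, 0, 0], [0, 0, 0, 0], [0, 0, 0, 0], [0, 0, 0, 0], [0, 0, 1, 0], [0, 0, 2, 0], [0, 0, 3, 0], [0, 0, 3, 0], [0, 0, 1.5, 0], [0, 0, 0, 0], [0, 0, 0, 0]]], hand=-0.3)

```text
time_s: 29.68
ee_pos: [0.5272, -0.0121, 0.1521]
orientation: [0.145, 0.989, 0.001, 0.001]
ft_force: [-0.4, 0.4, -1.0]
opening: 0.653
grasp_force: 0.0
```

Run:
```python
from h import *
c,s=shot('wrist','w15'); print(uv(s)); d=dict(np.load('pics/w15.npz')); print(held(d,.044,.003))
print(find(d,(.5276,-.0128),.040,.048,z=.044,rad=.04))
shot('top','top1')
d=dict(np.load('pics/top1.npz')); print(find(d,(.552,.222),.004,.03,rad=.07))
```

```text
(array([-0.6,  0.6]), (array([527.2, -12.1, 152.1]), np.float64(73.3)))
(array([-38.4,  34.7]), np.float64(-1.8), np.float64(43.8))
(array([530.5, -13.4]), array([45.8, 66.9]), -16.7, np.float64(43.8), np.int32(2586))
(array([551.9, 222.6]), array([60.4, 48.4]), 22.2, np.float64(10.7), np.int32(327))
```

View pics/top1.png

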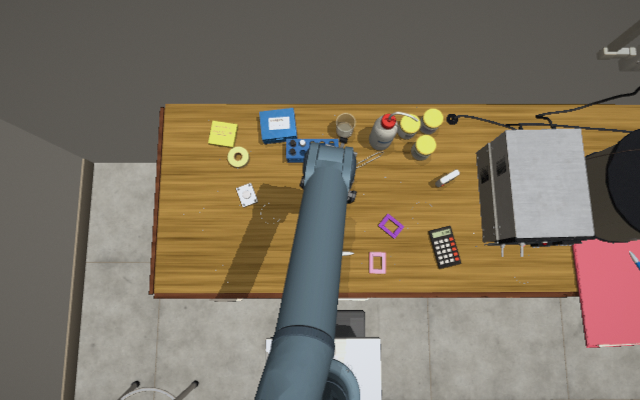

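The second spacer is seated at z = 43.8 mm, and no other grey frame is left on the bench. The cover is still at top-view (246,195).

move_arm(motion=[[[0.35, 3.35, 0, 0.11], [0.35, 3.35, 0, 0.11], [0.35, 3.35, 0, 0.11], [0.35, 3.35, 0, 0.11], [0.35, 3.35, 0, 0.11], [0.35, 3.35, 0, 0.108], [0.35, 3.35, 0, 0], [0, 0, 0, 0], [0, 0, 0, 0], [0, 0, 0, 0], [0, 0, 0, 0]]], hand=-0.4)

```text
time_s: 30.7
ee_pos: [0.5502, 0.2198, 0.1494]
orientation: [-0.181, 0.984, -0.001, -0.001]
ft_force: [-0.0, -0.5, 0.5]
opening: 0.699
grasp_force: 0.0
```

Run:
```python
from h import *
c,s=shot('wrist','w16'); print(pose(s)); d=dict(np.load('pics/w16.npz'))
print(find(d,(.552,.222),.003,.02,z=.010,rad=.05),find(d,(.552,.222),.006,.013,z=.010,rad=.045))
```

```text
(array([550.2, 219.8, 149.4]), np.float64(110.8))
(array([552.9, 220. ]), array([60.1, 45.9]), 20.9, np.float64(10.1), np.int32(3091)) (array([553.1, 220.1]), array([60.2, 45.7]), 21.4, np.float64(9.9), np.int32(2539))
```

move_arm(motion=[[[0.14, 0.01, -2, 0], [0.14, 0.01, -2, 0], [0, 0, -2, 0], [0, 0, -2, 0], [0, 0, -2, 0], [0, 0, -1.5, 0], [0, 0, -1, 0], [0, 0, -0.6, 0], [0, 0, -0.4, 0], [0, 0, -0.2, 0], [0, 0, 0, 0], [0, 0, 0, 0]]])

```text
time_s: 31.75
ee_pos: [0.5543, 0.2227, 0.0144]
orientation: [-0.182, 0.983, 0.0, 0.001]
ft_force: [0.2, 0.3, -0.1]
opening: 0.696
grasp_force: 0.0
```

move_arm(motion=[[[0, 0, 0, 0], [0, 0, 0, 0]]])

```text
time_s: 31.92
ee_pos: [0.5541, 0.2228, 0.0144]
orientation: [-0.182, 0.983, 0.0, 0.001]
ft_force: [-1.2, 0.3, -0.7]
opening: 0.698
grasp_force: 0.0
```

move_arm(motion=[[[-0.11, -0.25, -0.2, 0], [0, 0, -0.1, 0], [0, 0, 0, 0], [0, 0, 0, 0], [0, 0, 0, 0]]])

```text
time_s: 32.33
ee_pos: [0.5524, 0.22, 0.0105]
orientation: [-0.182, 0.983, -0.0, -0.0]
ft_force: [0.2, -0.3, -0.3]
opening: 0.698
grasp_force: 0.0
```

move_arm(motion=[[[0, 0, 0, 0], [0, 0, 0, 0], [0, 0, 0, 0], [0, 0, 0, 0], [0, 0, 0, 0], [0, 0, 0, 0]]], hand=1, newtons=50)

```text
time_s: 32.83
ee_pos: [0.5529, 0.2202, 0.011]
orientation: [-0.182, 0.983, 0.0, 0.0]
ft_force: [0.6, 0.0, 3.1]
opening: 0.519
grasp_force: 51.8
```

move_arm(motion=[[[0, 0, 1.5, 0], [0, 0, 3, 0], [0, 0, 3, 0], [0, 0, 2.5, 0], [-0.36, -3.33, 0.5, -0.11], [-0.36, -3.33, 0, -0.11], [-0.36, -3.33, 0, -0.11], [-0.36, -3.33, 0, -0.11], [-0.36, -3.33, 0, -0.11], [-0.36, -3.33, 0, -0.107], [-0.36, -3.33, 0, 0], [0, 0, 0, 0]]])

```text
time_s: 33.83
ee_pos: [0.5245, -0.0229, 0.1151]
orientation: [0.151, 0.989, -0.003, -0.001]
ft_force: [-0.0, -0.5, -0.5]
opening: 0.523
grasp_force: 51.4
```

move_arm(motion=[[[0, 0, 0, 0], [0, 0, 0, 0], [0, 0, 0, 0]]])

```text
time_s: 34.08
ee_pos: [0.527, -0.0114, 0.1151]
orientation: [0.144, 0.99, 0.0, -0.0]
ft_force: [-0.4, -0.5, -1.2]
opening: 0.515
grasp_force: 51.4
```

Run:
```python
from h import *
c,s=shot('wrist','w17'); print(uv(s),s['opening'],s['grasp_force']); d=dict(np.load('pics/w17.npz')); print(held(d,s['ee_pos'][2]-.001,.003),pins(d))
```

```text
(array([-1. ,  1.2]), (array([527. , -11.4, 115.1]), np.float64(73.5))) 0.5151648078078134 51.42660677433014
(array([-29.7,  30.3]), np.float64(0.3), np.float64(114.0)) [((-36, -14), array([-0.4, -0.1]), np.int64(162)), ((-36, 14), array([-0.4, -1.1]), np.int64(156)), ((-24, -29), array([-0.6,  0.2]), np.int64(163)), ((-24, 29), array([-0.8, -1.5]), np.int64(160))]
```

move_arm(motion=[[[-0.05, -0.1, -0.5, 0], [0, 0, -1, 0], [0, 0, -1, 0], [0, 0, -0.5, 0], [0, 0, 0, 0], [0, 0, 0, 0], [0, 0, 0, 0], [0, 0, 0, 0]]])

```text
time_s: 34.8
ee_pos: [0.5272, -0.0142, 0.0859]
orientation: [0.145, 0.989, 0.0, 0.0]
ft_force: [-0.4, 0.1, -1.5]
opening: 0.523
grasp_force: 51.4
```

Run:
```python
from h import *
c,s=shot('wrist','w18'); print(uv(s),s['opening'],s['grasp_force']); d=dict(np.load('pics/w18.npz')); print(held(d,s['ee_pos'][2]-.001,.003))
```

```text
(array([-0. , -1.5]), (array([527.2, -14.2,  85.9]), np.float64(73.3))) 0.5228345957463258 51.408907771110535
(array([-28.7,  30.9]), np.float64(1.1), np.float64(84.8))
```

move_arm(motion=[[[-0.07, 0.14, 0, 0], [0, 0, 0, 0], [0, 0, -0.5, 0], [0, 0, -0.6, 0], [0, 0, -0.6, 0], [0, 0, 0, 0], [0, 0, 0, 0], [0, 0, 0, 0]]])

```text
time_s: 35.52
ee_pos: [0.5259, -0.0128, 0.0683]
orientation: [0.145, 0.989, -0.0, -0.0]
ft_force: [0.8, 0.5, -0.8]
opening: 0.518
grasp_force: 51.4
```

move_arm(motion=[[[0, 0, -0.5, 0], [0, 0, -0.4, 0], [0, 0, -0.3, 0], [0, 0, -0.2, 0], [0, 0, 0, 0], [0, 0, 0, 0]]])

```text
time_s: 36.02
ee_pos: [0.5258, -0.0127, 0.0549]
orientation: [0.145, 0.989, 0.0, -0.001]
ft_force: [-2.3, -0.7, 4.3]
opening: 0.52
grasp_force: 52.0
```

move_arm(motion=[[[0, 0, 0, 0], [0, 0, 0, 0], [0, 0, 0, 0], [0, 0, 0, 0], [0, 0, 1, 0], [0, 0, 2, 0], [0, 0, 3, 0], [0, 0, 3, 0], [0, 0, 2, 0], [0, 0, 0, 0], [0, 0, 0, 0]]], hand=-0.3)

```text
time_s: 36.93
ee_pos: [0.5273, -0.0127, 0.1665]
orientation: [0.145, 0.989, 0.001, 0.002]
ft_force: [-0.5, -0.2, -0.2]
opening: 0.647
grasp_force: 0.0
```

Run:
```python
from h import *
c,s=shot('wrist','w19'); print(uv(s)); d=dict(np.load('pics/w19.npz'))
print(find(d,(.5276,-.0128),.048,.057,z=.054,rad=.04))
P=pts(d); im=c['image']
# guard knob
m=(P[...,2]>.19)&(P[...,0]>.60)&(P[...,2]<.24); q=P[m]; print(m.sum(), np.round(np.percentile(q,[5,50,95],axis=0),3) if m.sum() else '')
cv2.imwrite('pics/w19c.png',im[80:400,120:520])
```

```text
(array([-0.3,  0.1]), (array([527.3, -12.7, 166.5]), np.float64(73.3)))
(array([529.6, -13.7]), array([45.7, 67.6]), -16.4, np.float64(53.8), np.int32(3147))
0
```

View pics/w19c.png

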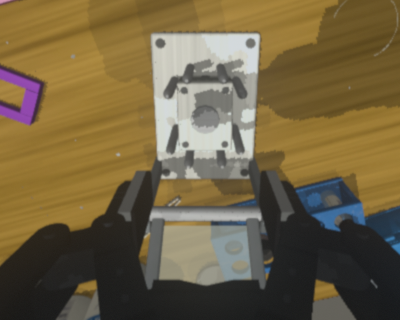

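The cover is seated with its boss up, at crop (207,118). I lift and measure the open knob and the bottle clearance.

move_arm(motion=[[[0, 0, 2, 0], [0, 0, 3, 0], [-0.5, 0, 3, 0], [-1, 0, 3, 0], [-2, 0.5, 1, 0], [-2, 0.5, 0, 0], [0, 0, 0, 0], [0, 0, 0, 0], [0, 0, 0, 0], [0, 0, 0, 0]]], hand=0)

```text
time_s: 37.82
ee_pos: [0.4711, -0.003, 0.2836]
orientation: [0.145, 0.989, -0.001, -0.001]
ft_force: [-0.2, 0.3, -0.3]
opening: 0.505
grasp_force: 0.0
```

Run:
```python
from h import *
d=dict(np.load('pics/top0.npz')); P=pts(d)
b=P[100:155,365:400].reshape(-1,3); b=b[b[:,2]>.05]; print('bottle',np.round(b.min(0),3),np.round(b.max(0),3)); h=b[b[:,2]>.2]; print(len(h),np.round(h.min(0),3) if len(h) else '',np.round(h.max(0),3) if len(h) else '')
c,s=shot('wrist','w20'); print(uv(s)); d=dict(np.load('pics/w20.npz')); P=pts(d); im=d['image']
m=(P[...,2]>.17)&(P[...,2]<.235)&(np.hypot(P[...,0]-.65,P[...,1]+.05)<.04); q=P[m]; print(m.sum(),np.round(np.percentile(q,[5,50,95],axis=0),3) if m.sum() else '')
print(find(d,(.5276,-.0128),.048,.057,z=.054,rad=.04), held(d,.054,.002))
c,s=shot('side','side1'); d=dict(np.load('pics/side1.npz')); P=pts(d)
m=(P[...,2]>.2)&(P[...,2]<.235)&(np.hypot(P[...,0]-.65,P[...,1]+.05)<.04); q=P[m]; print(m.sum(),np.round(np.percentile(q,[5,50,95],axis=0),3) if m.sum() else '')
cv2.imwrite('pics/s1c.png',cv2.resize(c['image'][100:280,240:460],None,fx=3,fy=3))
```

```text
bottle [ 0.329 -0.218  0.051] [0.753 0.003 1.268]
31 [ 0.329 -0.19   0.202] [0.729 0.003 1.268]
(array([-57. ,  -6.8]), (array([471.1,  -3. , 283.6]), np.float64(73.3)))
690 [[ 0.624 -0.074  0.17 ]
 [ 0.633 -0.048  0.174]
 [ 0.641 -0.015  0.179]]
(array([527.6, -18.8]), array([52.8, 67.8]), -16.8, np.float64(53.8), np.int32(1413)) (array([-38.8,  34.8]), np.float64(-2.0), np.float64(53.8))
45 [[ 0.643 -0.061  0.202]
 [ 0.649 -0.054  0.215]
 [ 0.656 -0.044  0.223]]
```

View pics/s1c.png

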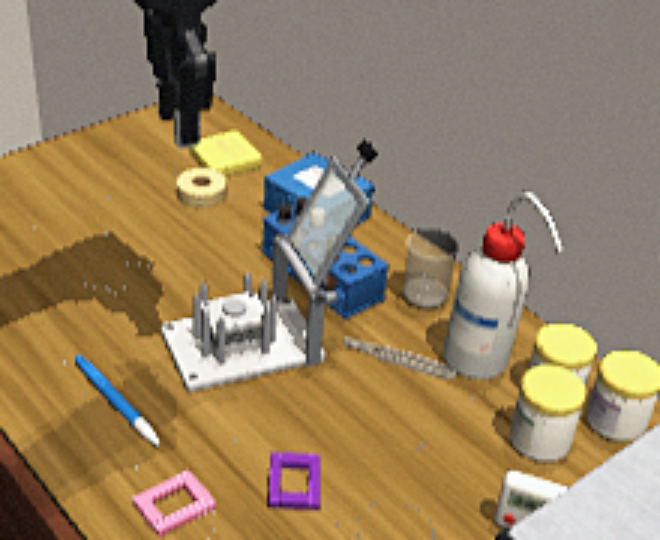

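The side view shows the guard leaning back with its knob at crop (367,150), world about (0.653, -0.051, 0.215). The stack sits square between the pins, with plenty of room to the bottle.

move_arm(motion=[[[3.0, -0.78, 0, 0], [3.0, -0.78, 0, 0], [3.0, -0.78, 0, 0], [3.0, -0.78, 0, 0], [3.0, -0.78, 0, 0], [3.2, -0.8, 0, 0], [0, 0, 0, 0], [0, 0, 0, 0], [0, 0, 0, 0], [0, 0, 0, 0]]])

```text
time_s: 38.75
ee_pos: [0.6522, -0.0496, 0.2845]
orientation: [0.145, 0.989, 0.0, -0.0]
ft_force: [-0.2, 0.5, -0.2]
opening: 0.503
grasp_force: 0.0
```

Run:
```python
from h import *
c,s=shot('wrist','w21'); print(uv(s)); d=dict(np.load('pics/w21.npz')); P=pts(d)
m=(P[...,2]>.205)&(P[...,2]<.235)&(np.hypot(P[...,0]-.65,P[...,1]+.05)<.03); q=P[m]; print(m.sum(),np.round(np.percentile(q,[2,50,98],axis=0),4) if m.sum() else '')
print(uv(dict(ee_pos=np.median(q,0),orientation=s['orientation'])))
```

```text
(array([129.9,   0.5]), (array([652.2, -49.6, 284.5]), np.float64(73.3)))
609 [[ 0.6463 -0.0598  0.2062]
 [ 0.6519 -0.0503  0.2194]
 [ 0.6614 -0.0411  0.2217]]
(array([129.8,  -0.2]), (array([651.9, -50.3, 219.4]), np.float64(73.3)))
```

move_arm(motion=[[[0.1, -0.05, -2, 0], [0, 0, -2, 0], [0, 0, -1.5, 0], [0, 0, -1, 0], [0, 0, -0.8, 0], [0, 0, 0, 0], [0, 0, 0, 0], [0, 0, 0, 0]]])

```text
time_s: 39.47
ee_pos: [0.6547, -0.0503, 0.2129]
orientation: [0.145, 0.989, 0.0, 0.001]
ft_force: [-0.4, 0.5, 0.3]
opening: 0.501
grasp_force: 0.0
```

move_arm(motion=[[[0, 0, 0, 0], [0, 0, 0, 0], [0, 0, 0, 0], [0, 0, 0, 0], [0, 0, 0, 0], [0, 0, 0, 0]]], hand=1, newtons=40)

```text
time_s: 39.97
ee_pos: [0.6546, -0.0511, 0.2129]
orientation: [0.145, 0.989, -0.0, 0.001]
ft_force: [-1.6, -1.2, 5.8]
opening: 0.22
grasp_force: 39.7
```

move_arm(motion=[[[-0.9, 0.27, 0.41, 0], [-0.9, 0.27, 0.41, 0], [-0.95, 0.28, 0.26, 0], [-0.95, 0.28, 0.26, 0], [-0.98, 0.29, 0.12, 0], [-0.98, 0.29, 0.12, 0], [-0.98, 0.29, -0.03, 0], [-0.98, 0.29, -0.03, 0], [-0.97, 0.29, -0.18, 0], [-0.97, 0.29, -0.18, 0]]])

```text
time_s: 40.8
ee_pos: [0.557, -0.0217, 0.2234]
orientation: [0.145, 0.989, -0.0, -0.0]
ft_force: [0.3, -3.5, 2.5]
opening: 0.221
grasp_force: 41.1
```

move_arm(motion=[[[-0.93, 0.28, -0.33, 0], [-0.93, 0.28, -0.33, 0], [-0.87, 0.26, -0.47, 0], [-0.87, 0.26, -0.47, 0], [-0.8, 0.24, -0.6, 0], [-0.8, 0.24, -0.6, 0], [-0.71, 0.21, -0.71, 0], [-0.71, 0.21, -0.71, 0], [0, 0, 0, 0], [0, 0, 0, 0]]])

```text
time_s: 41.63
ee_pos: [0.4884, -0.0012, 0.1794]
orientation: [0.144, 0.99, -0.0, -0.004]
ft_force: [-6.0, -0.8, 6.0]
opening: 0.223
grasp_force: 43.4
```

move_arm(motion=[[[-0.5, 0.15, -0.81, 0], [-0.55, 0.17, -0.81, 0], [-0.45, 0.13, -0.89, 0], [-0.45, 0.13, -0.89, 0], [-0.32, 0.1, -0.96, 0], [-0.32, 0.1, -0.96, 0], [-0.18, 0.06, -1.0, 0], [-0.18, 0.06, -1.0, 0], [-0.05, 0.02, -1.0, 0], [-0.05, 0.02, -1.0, 0], [0, 0, 0, 0], [0, 0, 0, 0]]])

```text
time_s: 42.63
ee_pos: [0.4563, 0.0084, 0.0855]
orientation: [0.145, 0.989, -0.001, -0.006]
ft_force: [-7.1, 0.8, 1.8]
opening: 0.22
grasp_force: 47.8
```

move_arm(motion=[[[0, 0, 0, 0], [0, 0, 0, 0], [0, 0, 0, 0], [0, 0, 0, 0], [0, 0, 1, 0], [0, 0, 2, 0], [0, 0, 3, 0], [0, 0, 3, 0], [0, 3, 3, 0], [0, 3, 2, 0], [0, 3, 0, 0], [0, 3, 0, 0]]], hand=0)

```text
time_s: 43.63
ee_pos: [0.4636, 0.1285, 0.2307]
orientation: [0.146, 0.989, 0.003, 0.003]
ft_force: [-0.0, 0.7, -1.1]
opening: 0.502
grasp_force: 0.0
```

move_arm(motion=[[[0, 3, 0, 0], [0, 2, 0, 0], [0, 0, 0, 0], [0, 0, 0, 0], [0, 0, 0, 0]]])

```text
time_s: 44.05
ee_pos: [0.462, 0.1758, 0.2277]
orientation: [0.145, 0.989, -0.0, 0.0]
ft_force: [0.3, -0.4, -0.1]
opening: 0.5
grasp_force: 0.0
```

Run:
```python
from h import *
c,s=shot('side','side2'); t,_=shot('top','top2'); print(s['ee_pos'],s['ft_force'],s['time_s'])
P=pts(dict(np.load('pics/top2.npz'))); 
for g in ((.46,.0075),(.492,-.002),(.58,-.028),(.51,-.007)):
    m=np.hypot(P[...,0]-g[0],P[...,1]-g[1])<.006; print(g,np.round(np.percentile(P[m][:,2],[50,90]),3))
cv2.imwrite('pics/s2c.png',cv2.resize(c['image'][130:270,240:420],None,fx=3,fy=3))
```

```text
[0.46203006 0.17575845 0.22773083] [ 0.32462582 -0.38624947 -0.14615515] 44.05
(0.46, 0.0075) [0.095 0.097]
(0.492, -0.002) [0.091 0.094]
(0.58, -0.028) [0.092 0.093]
(0.51, -0.007) [0.091 0.093]
```

View pics/s2c.png

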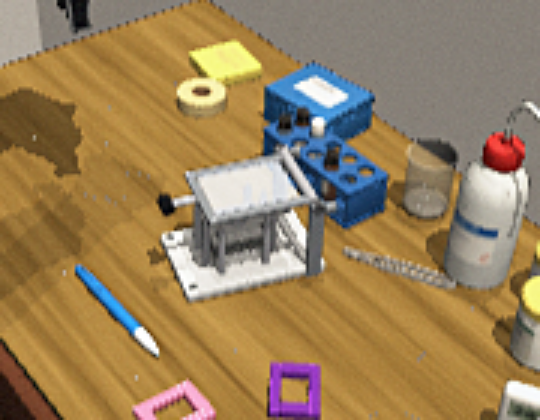

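The guard is level and fully closed (knob at crop (167,203), frame top at z = 0.093 m) over the stack, and the bystanders are where they were.

```bash
python3 -c "
from rig import order; print(order.sign_off())"
```

```text
the job is handed in; nothing more can be done
None
```

The test cell is assembled and handed in at about 44 s on the robot's clock: base block, both grey spacer frames and the cover (boss up) are stacked flat between the pins, the guard is fully closed over them, and nothing else on the bench was moved.

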